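Pack the wooden game pieces into the box after play

TASK

The game is over: pack its four wooden pieces into the holders in the shallow blue box. First feed the flat solid disc, lying flat, into the tall round tube, then the disc with a knob on top of it, knob up; stand the ball-headed pawn upright in the low round cup and lay the oblong bar, dotted face up, in the oblong slot, both whenever you like. The ring with a hole and the pointed cone belong to another game: leave them standing where they are.

Things in the scene. Friction and masses are not known exactly. Their poses are not given: they have to be found in the camera images.
- disc: Flat solid disc of pale wood, 44 mm across, 14 mm high, no hole and no knob, 14-25 g. Origin at the centre of its underside, z up. Lies flat on the black mat at the start.
- king: Disc of pale wood, 44 mm across and 12 mm high, with a round knob 18 mm across and 20 mm high on its top (32 mm in all), 16-28 g. Origin at the centre of its underside, z up through the knob. Starts knob up.
- pawn: Pawn of pale wood, 68 mm tall: round foot 32 mm across, tapering from 8 mm height to a 16 mm neck at 44 mm height, ball head 26 mm across centred 55 mm above the underside. 16-28 g. Origin at the centre of its underside, z up. Starts upright.
- bar: Oblong bar of pale wood, 60 mm long (its x), 20 mm wide (its y), 22 mm high, three dark dots on its top, 16-28 g. Origin at the centre of its underside, z up. Lies on the mat at any yaw.
- tube: Tall round tube of darker wood, upright, open at the top, fixed. 68 mm across outside, 60 mm inside, walls 4 mm; 44 mm high; its inner floor lies 6 mm above its origin (bore 38 mm deep). Origin at the centre of its underside, z up. A piece let go flat above its mouth slides down by itself; the two discs fit one upon the other, the knob then standing 8 mm proud of the rim.
- cup: Low round cup of darker wood, open at the top, fixed. 56 mm across outside, 48 mm inside, 22 mm high; inner floor 4 mm above its origin. Origin at the centre of its underside, z up.
- slot: Oblong open holder of darker wood, fixed. Outside 84 mm along its x, 42 mm along its y, 16 mm high; inside 76 by 34 mm; inner floor 4 mm above its origin (12 mm deep). Origin at the centre of its underside, z up.
- tray: Shallow blue cardboard bottom of the game box, fixed: 100 mm along its x, 310 mm along its y, walls 3 mm thick and 18 mm high, floor 3 mm thick. Origin at the centre of its underside. Tube, cup and slot stand on its floor in a row along its y, 100 mm apart, in any order, all with the tray's yaw.
- ring: Look-alike of another game, to be left alone: ring of pale wood, 44 mm across, 14 mm high, with a 20 mm hole through it. Origin at the centre of its underside, z up.
- cone: Look-alike of another game, to be left alone: pointed cone of pale wood, 60 mm tall, foot 32 mm across, no ball head. Origin at the centre of its underside, z up.
Mind the look-alikes: they are no part of the job. What is shaped like the king but green or pink is not meant. What is shaped like the pawn but purple is not meant.

How it is judged (in metres and radians):
On the way, in this order (a step that is already met when the one before it is completed fails the run):
1. the flat disc lies flat on the floor of the tube (horizontal distance between disc and tube below 0.011 m and z of disc in the frame of tube between 0.003 and 0.009 m and angle between disc's own z axis and vertical below 0.12 rad and linear speed of disc below 0.01 m/s), for 0.2 s.
2. the knobbed disc lies on the flat disc in the tube, knob up (all of step 1 and horizontal distance between king and tube below 0.011 m and z of king in the frame of tube between 0.017 and 0.023 m and angle between king's own z axis and vertical below 0.12 rad and linear speed of king below 0.01 m/s), for 0.2 s.
At the end, for the whole second after the job is handed in: Flat disc on the tube floor, knobbed disc on it (knob up), pawn on the cup floor, bar on the slot floor (dots up): each within 3 mm of its seat height, tilt under 0.12 rad, at rest, centred within 11 mm (bar 14 mm); ring and cone moved under 20 mm, cone tilted under 0.3 rad (all of step 2 and horizontal distance between pawn and cup below 0.011 m and z of pawn in the frame of cup between 0.001 and 0.007 m and angle between each of pawn, bar's own z axis and vertical below 0.12 rad and linear speed of each of pawn, bar below 0.01 m/s and horizontal distance between bar and slot below 0.014 m and z of bar in the frame of slot between 0.001 and 0.007 m and distance of each of ring, cone from where it was at the start of the episode below 0.02 m and angle between cone's own z axis and vertical below 0.3 rad); the robot touches nothing.
It fails at once if the ring is shifted by more than 20 mm (distance of ring from where it was at the start of the episode above 0.02 m).
It fails at once if the cone is shifted by more than 20 mm or knocked over (distance of cone from where it was at the start of the episode above 0.02 m or angle between cone's own z axis and vertical above 0.3 rad).
It also fails if it takes over 112 s, if anything falls off the work surface, if the arm or the gripper's body presses on something with over 40 N, if the wrist force passes 120 N, or if a joint passes its speed limit or range.

ROBOT

A 6-joint arm with a two-finger parallel gripper is mounted at the origin on the work surface. World frame = base frame: x ahead of the robot, y to its left, z up, the work surface at z = 0. Lengths are in mm, angles in rad, forces in N, time in s.
With the tool pointing down it reaches from about 350 to 875 mm from the base axis. Payload 4.2 kg.
Tool frame: the origin (TCP) lies on the mounting face of the last link; the fingertips stand 173 mm ahead of it and the grasp point (between the pads) lies grip_point_offset ahead of it (grip_point_offset is the distance from the TCP to the grasp point, in mm); z points along the fingers, y is the line along which they close (so a half turn about z gives the same grasp; the last joint's range is limited). The gripper opens to 85 mm and grips with 20 to 120 N. Pads are 22 mm wide; open, the fingers measure 114 mm over their backs; the gripper's body (76 mm by 85 mm) begins 54 mm behind the grasp point. The pads swing forward as they close: fully open they stand 13 mm farther back than shut.
Start: joints at [1.422, 0.385, 0.008, 0, -1.194, -0.259], TCP at [247.836, 573.74, 404.712] pointing down, gripper open.
Joint ranges: [-3.14, 3.14], [-1.21, 2.06], [-1.07, 1.41], [-3.16, 2.05], [-2.99, -0.16], [-3.1, 3.1]. Speed limits (rad/s): [2.79, 2.79, 3.14, 3.14, 3.14, 3.14].

INTERFACE

Orientations are given as a unit quaternion [x, y, z, w].
In Python, from bench import read_state, get_image, job_done, recognise, place_of, grip_point_offset gives the robot as it stands. The module is installed in compiled form; this text tells all that it offers.
- The arm moves only by the tool carry_out, never from a script. Its arguments are lists of equal length, an entry for each row: "slide": the shift along the tool's x, y, z in m, a list of three; "roll": the turn about the tool's z in degrees; "claw": the finger opening in m, from 0 to 0.0854. A call has 1 to 8 rows; each row is the pose to reach, as a shift and turn from the pose commanded when the call began, along the tool's axes at that moment; what a row does not reach only later rows make up. A row lasts 1/8 s, in which the tool goes at most 62.5 mm and 10.7 degrees, less where a joint would pass 70% of its speed; a pose out of reach is approached as far as the arm can. A call with a gripper value outside its range is refused whole. The fingers move at their own pace and stop on an object; the grip force is fixed at half the most. Time passes only in rows, so rows that repeat a pose let the fingers close. It gives the time, the measured TCP pose, the force, the opening and the grip force at its end, in the units of the state.
- read_state(): the state, without advancing time (a new reading comes with each control period).
- get_image(name): name is "side" or "top" or "wrist"; returns a dict with "img" (400x640x3 uint8, red, green, blue), "z_map" (400x640 float32, mm along the optical axis (not along the pixel's ray), 0 where there is no reading), "mtx" (3x3 intrinsics, pixels), "world_from_camera" (4x4, takes a point from camera to world coordinates); the wrist camera has in their place "T_tool_cam" (4x4, takes a point from camera to tool coordinates, whose origin is the TCP and whose axes are the flange's). Camera axes: x right, y up, looking along -z (the intrinsics and any distortion apply to the point x, -y, -z); pixel columns grow to the right and rows downward; lengths in mm; the calibration is good to about 2 mm. A picture is of the moment at which its call begins: read the wrist's pose just before it.
- job_done(): hands the job in; it is judged then, once.
Trained networks look in a picture, given as the dict that the camera call returned (one of the last four; its "shot" number tells which), for a name from the list of things; names that differ only in an ending like _2 or _b are one class to them, and where a whole thing is asked for, a point or a joint stands for the part that bears it (a point fixed in the world has none). Each returns a list of dicts, best first, with "conf" (0 to 1); they miss things now and then, are a little off and sometimes report something else, mostly with a low value. They report only what shows in the picture. A call takes as long as a camera call. They do not tell look-alikes from the thing itself.
- recognise(picture, thing): "at" ([column, row] in pixels, amid what is visible of it).
- place_of(picture, thing): "at" ([column, row] in pixels: a listed point, or the origin of a listed thing).
The state is a dict: "clock": time; "joints": joint angles; "joint_vel": joint speeds; "joint_efforts": joint torques, N m; "position": TCP position; "ee_rot": TCP orientation; "contact_force": force on the tool from outside, world axes, zero at the start; "wrist_torque": the same for the moment, N m; "gripper_width": finger opening in mm; "grasp_force": force on a finger pad.
Only numpy, scipy, OpenCV 4.12 (cv2) and the standard library are available. Lean on these libraries where they do the work, as an engineer would, in place of code of your own. Each camera call takes 0.05 s, during which the arm holds its last target. There are 200 camera calls.

## Working session

There is one attempt and no reset: what is moved stays moved. The work goes in short steps, Python scripts to look and compute and a tool call to move; the robot and the scene stay as the last step left them, time stands still between calls to the robot, and variables do not carry over. Pictures are saved under pics/ and viewed, at most 14 in all, crops included, and the job is handed in when it is done.

Besides the shell and the picture viewer there is one more tool, called after "Call:" by a JSON object that holds its "api" and its "payload", one argument or row to a line. carry_out: Moves the arm, as the interface text tells. Its arguments: {"type":"object","properties":{"slide":{"type":"array"},"roll":{"type":"array"},"claw":{"type":"array"}},"required":["slide","roll","claw"]}

```bash
mkdir -p pics; cat > h.py <<'E'
import numpy as np, cv2
from bench import *
from scipy.spatial.transform import Rotation as R
def Tcam(p,s=None):
    if "world_from_camera" in p: return np.array(p["world_from_camera"])
    T=np.eye(4);T[:3,:3]=R.from_quat(s["ee_rot"]).as_matrix();T[:3,3]=s["position"]
    return T@np.array(p["T_tool_cam"])
def cloud(p,s=None):
    K=np.array(p["mtx"]);z=p["z_map"];v,u=np.mgrid[0:400,0:640]
    c=np.stack([(u-K[0,2])/K[0,0]*z,-(v-K[1,2])/K[1,1]*z,-z],-1)
    T=Tcam(p,s);w=c@T[:3,:3].T+T[:3,3];w[z<=0]=np.nan;return w
def at_z(p,uv,h,s=None):
    K=np.array(p["mtx"]);T=Tcam(p,s)
    d=T[:3,:3]@np.array([(uv[0]-K[0,2])/K[0,0],-(uv[1]-K[1,2])/K[1,1],-1]);o=T[:3,3]
    return o+d*(h-o[2])/d[2]
def save(p,n): cv2.imwrite("pics/"+n,p["img"][:,:,::-1])
E
python3 - <<'E'
from h import *
s=read_state();print(s, grip_point_offset)
for n in("top","side","wrist"):
    p=get_image(n);save(p,n+"0.png");print(n,p.keys(),np.array(p["mtx"]).tolist(),np.round(Tcam(p,s),3).tolist())
    if n=="top":
        for t in "disc king pawn bar tube cup slot tray ring cone".split():
            print(t,[(np.round(r["at"]),round(r["conf"],2),np.round(at_z(p,r["at"],0)[:2])) for r in place_of(p,t)[:4]])
E
```

```text
{'clock': 0.0, 'joints': array([ 1.42158409e+00,  3.85529898e-01,  6.60917236e-03, -5.24564297e-04,
       -1.19398029e+00, -2.58613682e-01]), 'joint_vel': array([ 1.02576900e-04, -1.34300080e-03, -1.19058582e-03, -3.64278903e-04,
       -7.40657596e-05,  5.88150269e-04]), 'joint_efforts': array([ 1.54796377e-03, -3.92292488e+01,  1.88398272e+01,  4.18598548e+00,
       -4.54592344e-03, -7.16492679e-06]), 'position': array([247.757143 , 573.5592478, 403.626953 ]), 'ee_rot': array([ 9.79261521e-01, -2.02597401e-01, -1.85879031e-04,  1.06409907e-03]), 'contact_force': array([-0.3204047 ,  0.67673576, -1.03259099]), 'wrist_torque': array([ 0.04696175, -0.02590723, -0.0259733 ]), 'grasp_force': 0.0, 'gripper_width': 85.53570055061365} 154.70000000000002
top dict_keys(['img', 'z_map', 'mtx', 'world_from_camera', 'shot']) [[451.6492281083081, 0.0, 319.46108866435236], [0.0, 451.6492281083081, 193.71790895498143], [0.0, 0.0, 1.0]] [[0.028, 0.998, -0.061, 471.476], [-0.999, 0.03, 0.032, 3.683], [0.034, 0.061, 0.998, 1133.618], [0.0, 0.0, 0.0, 1.0]]
disc [(array([332., 182.]), 0.58, array([57
[... 570 characters left out ...]
ray([380., 231.]), 0.6, array([ 452., -189.]))]
cone [(array([424., 226.]), 0.65, array([ 467., -299.]))]
side dict_keys(['img', 'z_map', 'mtx', 'world_from_camera', 'shot']) [[386.7981060000106, 0.0, 320.3678947860816], [0.0, 386.7981060000106, 199.84738052455097], [0.0, 0.0, 1.0]] [[0.883, 0.3, -0.36, 240.102], [-0.468, 0.533, -0.705, -619.189], [-0.019, 0.791, 0.611, 536.985], [0.0, 0.0, 0.0, 1.0]]
wrist dict_keys(['img', 'z_map', 'mtx', 'T_tool_cam', 'shot']) [[329.8486592564259, 0.0, 321.03379796138074], [0.0, 329.8486592564259, 198.73813708140923], [0.0, 0.0, 1.0]] [[-0.397, 0.88, 0.262, 314.667], [-0.918, -0.381, -0.111, 544.155], [0.002, -0.284, 0.959, 372.252], [0.0, 0.0, 0.0, 1.0]]
```

```bash
python3 - <<'E'
from h import *
a=cv2.imread("pics/top0.png");cv2.imwrite("pics/top0c.png",cv2.resize(a[120:270,140:500],None,fx=2.2,fy=2.2,interpolation=cv2.INTER_CUBIC))
E
```

```text
(no output)
```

View pics/top0c.png

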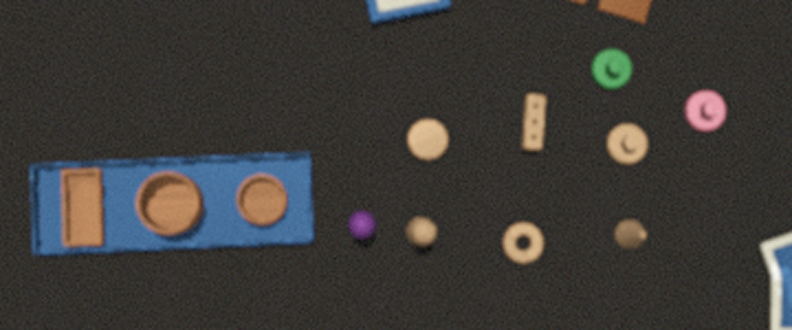

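View pics/side0.png

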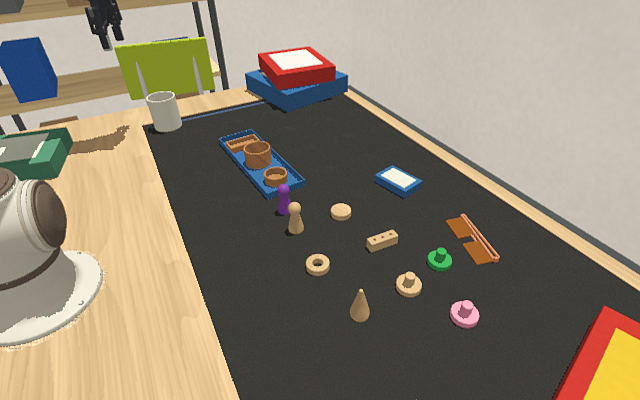

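The top view, in crop pixels, shows the disc (427,139), king (628,144) with green and pink copies to its upper right, bar (534,122), pawn (422,232) with a purple one to its left, ring (523,242) and cone (630,234). The holders are slot (82,208), tube (168,204) and cup (262,200). The side view agrees.

```bash
cat >> h.py <<'E'
def blob(w,c,r,lo,hi):
    m=(np.hypot(w[...,0]-c[0],w[...,1]-c[1])<r)&(w[...,2]>lo)&(w[...,2]<hi)
    q=w[m];(cx,cy),(a,b),ang=cv2.minAreaRect(q[:,:2].astype(np.float32))
    return dict(n=len(q),mean=q.mean(0).round(1),rect=np.round([cx,cy,a,b,ang],1))
def go(xy,z,yaw,s=None):
    "slide/roll to put TCP at xy,z with closing line at world angle yaw deg"
    s=s or read_state();M=R.from_quat(s["ee_rot"]).as_matrix()
    d=M.T@(np.array([xy[0],xy[1],z])-s["position"])
    yd=np.degrees(np.arctan2(M[1,1],M[0,1]));r=-(yaw-yd);r=(r+90)%180-90
    print("slide",np.round(d/1000,4),"roll",round(r,1),"tcp",np.round(s["position"],1),"j6",s["joints"][5].round(2),"tilt",M[:2,2].round(4))
E
python3 - <<'E'
from h import *
p=get_image("top");w=cloud(p);np.save("w.npy",w)
g=lambda u,v:w[int(v),int(u)]
print("mat",np.nanmedian(w[150:170,250:290,2]))
for n,u,v,r,lo,hi in [("disc",334,183,35,8,25),("king",425,185,35,8,20),("knob",425,185,30,24,50),("pawn",332,225,30,5,90),("pawnhead",332,225,30,45,90),("bar",383,175,45,10,40),("tube",216,213,55,38,60),("cup",259,211,45,17,35),("slot",177,214,60,13,30),("tray",216,213,200,12,23),("ring",378,230,35,8,25),("cone",426,226,40,5,90)]:
    q=g(u,v);print(n,q.round(),blob(w,q,r,lo,hi))
s=read_state();go([570,-62],300,90,s)
E
```

```text
mat 0.22774987505249555
disc [568. -68.  12.] {'n': 237, 'mean': array([568.9, -68.4,  13.7]), 'rect': array([569.6, -68.3,  42.8,  40.3,   1.4])}
king [ 569. -292.   32.] {'n': 184, 'mean': array([ 570.7, -295.9,   12. ]), 'rect': array([ 570.5, -296.9,   40.6,   43.3,    2.4])}
knob [ 569. -292.   32.] {'n': 43, 'mean': array([ 571.2, -296.1,   31.3]), 'rect': array([ 571.3, -296. ,   15.8,   15.6,   42.9])}
pawn [464. -62.  69.] {'n': 132, 'mean': array([464.6, -61.2,  49. ]), 'rect': array([461.1, -59. ,  40.3,  40.2,  84.3])}
pawnhead [464. -62.  69.] {'n': 94, 'mean': array([464.5, -63.2,  63.2]), 'rect': array([464.1, -63.1,  23.8,  23.8,   1.5])}
bar [ 591. -189.   22.] {'n': 209, 'mean': array([ 592. , -187.4,   21.3]), 'rect': array([ 592.1, -188.1,   20.9,   60.1,   86.9])}
tube [486. 222.   8.] {'n': 173, 'mean': array([488.7, 214.7,  45.3]), 'rect': array([488.7, 215. ,  64.6,  66.4,   1.5])}
cup [493. 116.   8.] {'n': 120, 'mean': array([495.4, 116. ,  24.6]), 'rect': array([495.7, 114.6,  54. ,  53.4,   1.6])}
slot [480. 318.   3.] {'n': 316, 'mean': array([481.1, 323.6,  17.6]), 'rect': array([480.5, 327.8, 100.3,  85.4,   5.5])}
tray [486. 222.   8.] {'n': 747, 'mean': array([487.6, 244.4,  17.2]), 'rect': array([488.8, 215.8, 100.2, 310.4,   4.2])}
ring [ 454. -183.   -2.] {'n': 192, 'mean': array([ 454.9, -179.1,   13.5]), 'rect': array([ 455.5, -179.4,   42.1,   42.1,   46.5])}
cone [ 468. -295.   35.] {'n': 142, 'mean': array([ 469.4, -297.1,   26.5]), 'rect': array([ 476.4, -297. ,   50. ,   64.4,   12.8])}
slide [0.5479 0.4558 0.1047] roll -23.4 tcp [247.8 573.7 404.7] j6 -0.26 tilt [0. 0.]
```

Call:
{"api": "carry_out", "payload": {
  "slide": [
    [0.035,0.029,0.01],
    [0.07,0.058,0.02],
    [0.105,0.087,0.03],
    [0.14,0.116,0.04],
    [0.18,0.148,0.05],
    [0.22,0.18,0.06],
    [0.26,0.213,0.07],
    [0.3,0.246,0.08]
  ],
  "roll": [-3,-6,-9,-12,-15,-18,-21,-23.4],
  "claw": [0.0854,0.065,0.065,0.065,0.065,0.065,0.065,0.065]
}}

```text
clock: 1.7
position: [426.2, 227.5, 324.9]
ee_rot: [1.0, 0.001, 0.0, -0.0]
contact_force: [0.9, 0.2, -0.2]
gripper_width: 65.2
grasp_force: 0.0
```

```bash
python3 -c "
from h import *
go([569.3,-68.4],235,90)"
```

```text
slide [0.1422 0.2963 0.0898] roll 0.1 tcp [426.2 227.5 324.9] j6 0.75 tilt [0.001  0.0007]
```

Call:
{"api": "carry_out", "payload": {
  "slide": [
    [0.024,0.05,0.015],
    [0.048,0.1,0.03],
    [0.072,0.15,0.045],
    [0.096,0.2,0.06],
    [0.12,0.25,0.075],
    [0.142,0.296,0.09],
    [0.142,0.296,0.09],
    [0.142,0.296,0.09]
  ],
  "roll": [0,0,0,0,0,0,0,0],
  "claw": [0.065,0.065,0.065,0.065,0.065,0.065,0.065,0.065]
}}

```text
clock: 2.7
position: [567.8, -67.1, 234.6]
ee_rot: [1.0, 0.0, -0.0, 0.0]
contact_force: [-1.0, 1.1, 0.9]
gripper_width: 65.1
grasp_force: 0.0
```

```bash
python3 -c "
from h import *
s=read_state();p=get_image('wrist');save(p,'w1.png');w=cloud(p,s)
print(blob(w,[569,-68],35,8,25), place_of(p,'disc')[:1])
go([569.3,-68.4],175,90)"
```

```text
{'n': 3742, 'mean': array([570.8, -68.2,  13.2]), 'rect': array([569.6, -68.2,  43.2,  42.8,  14.7])} [{'at': [319.7, 218.0], 'conf': 0.65}]
slide [0.0015 0.0023 0.0603] roll 0.1 tcp [567.7 -66.1 235.3] j6 1.41 tilt [0.0008 0.0001]
```

View pics/w1.png

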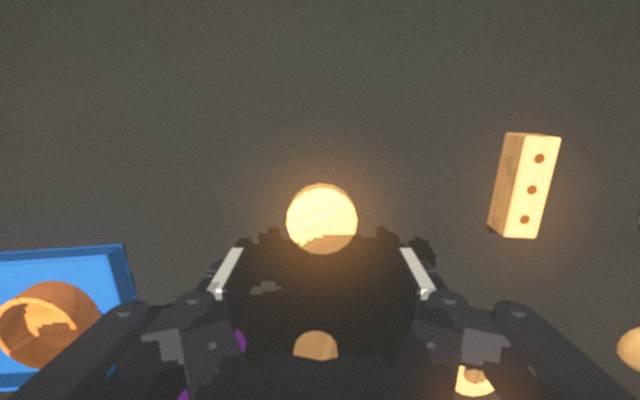

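The wrist view shows the disc centred between the fingers at (320,218), so I go down and grip it.

Call:
{"api": "carry_out", "payload": {
  "slide": [
    [0.001,0.002,0.03],
    [0.001,0.002,0.06],
    [0.001,0.002,0.06],
    [0.001,0.002,0.06],
    [0.001,0.002,0.06],
    [0.001,0.002,0.06],
    [0.001,0.002,0.06],
    [0.001,0.002,0.06]
  ],
  "roll": [0,0,0,0,0,0,0,0],
  "claw": [0.065,0.065,0.065,0.03,0.03,0.03,0.03,0.03]
}}

```text
clock: 3.8
position: [569.7, -68.5, 176.9]
ee_rot: [1.0, 0.001, 0.002, -0.0]
contact_force: [-0.8, 2.2, 6.2]
gripper_width: 40.9
grasp_force: 61.1
```

Call:
{"api": "carry_out", "payload": {
  "slide": [
    [0,0,-0.03],
    [0,0,-0.08],
    [0,0,-0.08]
  ],
  "roll": [0,0,0],
  "claw": [0.03,0.03,0.03]
}}

```text
clock: 4.18
position: [570.3, -68.8, 259.7]
ee_rot: [1.0, 0.001, 0.005, -0.0]
contact_force: [-0.5, -0.8, -0.5]
gripper_width: 40.7
grasp_force: 60.7
```

```bash
python3 -c "
from h import *
s=read_state();print(s['gripper_width'],s['grasp_force'],s['contact_force'])
p=get_image('wrist');save(p,'w2.png')
p=get_image('side');cv2.imwrite('pics/s2.png',cv2.resize(p['img'][100:260,250:450,::-1],None,fx=4,fy=4)[:600])
go([488.7,215],260,94.2)"
```

```text
40.67299075386355 60.71413488127291 [-0.52295998 -0.76830875 -0.50456543]
slide [-0.0798 -0.284  -0.0044] roll -4.2 tcp [568.6 -69.  255.6] j6 1.41 tilt [0.0017 0.0007]
```

View pics/w2.png

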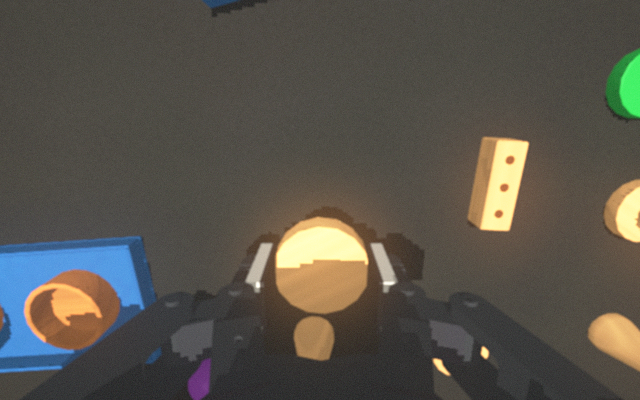

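View pics/s2.png

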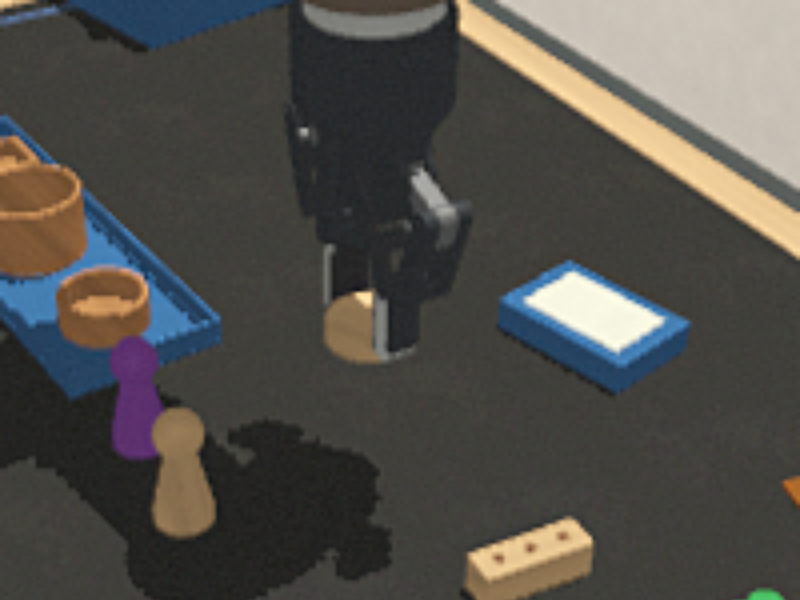

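The disc is held level at the fingertips, and I carry it to the tube.

Call:
{"api": "carry_out", "payload": {
  "slide": [
    [-0.013,-0.047,-0.005],
    [-0.027,-0.095,-0.005],
    [-0.04,-0.142,-0.005],
    [-0.053,-0.19,-0.005],
    [-0.067,-0.237,-0.005],
    [-0.08,-0.284,-0.005],
    [-0.08,-0.284,-0.005],
    [-0.08,-0.284,0.0]
  ],
  "roll": [0,0,0,0,0,0,0,0],
  "claw": [0.03,0.03,0.03,0.03,0.03,0.03,0.03,0.03]
}}

```text
clock: 5.28
position: [488.3, 214.8, 253.8]
ee_rot: [1.0, 0.0, -0.001, 0.0]
contact_force: [-0.5, -1.7, 0.3]
gripper_width: 40.7
grasp_force: 60.8
```

```bash
python3 -c "
from h import *
s=read_state();print(s['gripper_width'],s['grasp_force'])
p=get_image('wrist');save(p,'w3.png');w=cloud(p,s)
print(blob(w,[488.7,215],50,41,52))
q=w[(np.hypot(w[...,0]-488.7,w[...,1]-215)<60)&(w[...,2]>68)&(w[...,2]<110)];print(len(q),q.mean(0))
go([488.7,215],222,90,s)"
```

```text
40.67062857814874 60.760526452213526
{'n': 1547, 'mean': array([507. , 215.9,  45.8]), 'rect': array([500.8, 215.5,  67.4,  43. ,  86.6])}
9427 [491.51532274 213.89967789  91.9466482 ]
slide [ 0.0004 -0.0002  0.0318] roll 0.1 tcp [488.3 214.8 253.8] j6 0.85 tilt [-0.0014 -0.001 ]
```

View pics/w3.png

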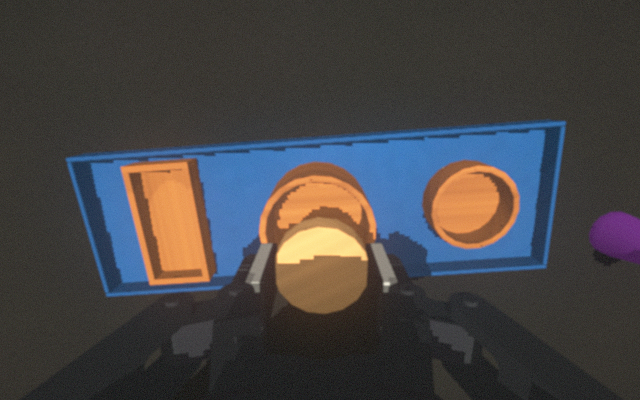

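The disc at (322,265) lines up with the tube mouth, so I lower it and let go.

Call:
{"api": "carry_out", "payload": {
  "slide": [
    [0,0,0.016],
    [0,0,0.032],
    [0,0,0.032],
    [0,0,0.032],
    [0,0,0.032],
    [0,0,0.032],
    [0,0,0.0],
    [0,0,-0.02]
  ],
  "roll": [0,0,0,0,0,0,0,0],
  "claw": [0.03,0.03,0.03,0.065,0.065,0.065,0.065,0.065]
}}

```text
clock: 6.32
position: [488.9, 215.2, 276.2]
ee_rot: [1.0, 0.001, 0.001, -0.0]
contact_force: [0.2, 0.4, -0.6]
gripper_width: 65.0
grasp_force: 0.0
```

```bash
python3 -c "
from h import *
s=read_state();print(s['gripper_width'])
p=get_image('wrist');save(p,'w4.png');w=cloud(p,s)
q=w[(np.hypot(w[...,0]-488.7,w[...,1]-215)<26)&(w[...,2]<36)];print(len(q),np.percentile(q[:,2],[5,50,95]))
go([571,-296.3],280,90,s)"
```

```text
64.97325331904888
3376 [ 8.1737975  22.14682727 23.3551194 ]
slide [ 0.0816  0.5116 -0.0041] roll 0.1 tcp [488.9 215.2 276.2] j6 0.85 tilt [0.0015 0.0009]
```

View pics/w4.png

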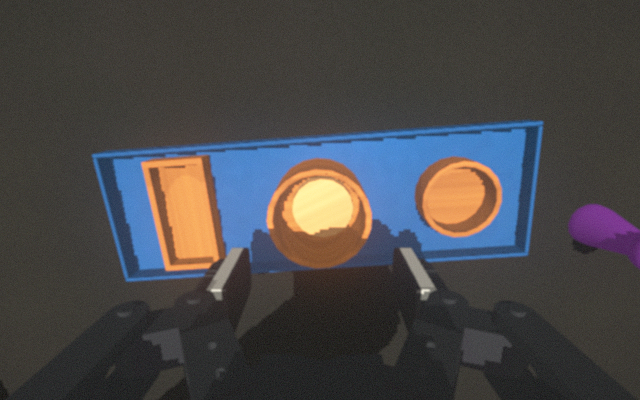

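The disc, seen at (322,208), lies flat with its top at z≈23. Next is the king.

Call:
{"api": "carry_out", "payload": {
  "slide": [
    [0.009,0.056,0],
    [0.018,0.113,0],
    [0.027,0.17,0],
    [0.036,0.226,0],
    [0.045,0.283,0],
    [0.055,0.34,0],
    [0.064,0.4,0],
    [0.073,0.456,0]
  ],
  "roll": [0,0,0,0,0,0,0,0],
  "claw": [0.05,0.05,0.05,0.05,0.05,0.05,0.05,0.05]
}}

```text
clock: 7.38
position: [562.0, -243.0, 274.5]
ee_rot: [1.0, 0.0, 0.0, -0.0]
contact_force: [1.1, 0.5, -0.1]
gripper_width: 49.9
grasp_force: 0.0
```

Call:
{"api": "carry_out", "payload": {
  "slide": [
    [0.009,0.055,0.02],
    [0.009,0.055,0.03],
    [0.009,0.055,0.03],
    [0.009,0.055,0.03]
  ],
  "roll": [0,0,0,0],
  "claw": [0.04,0.04,0.04,0.04]
}}

```text
clock: 7.88
position: [571.3, -294.8, 245.3]
ee_rot: [1.0, 0.001, 0.0, 0.0]
contact_force: [-0.2, -0.0, 0.2]
gripper_width: 40.1
grasp_force: 0.0
```

```bash
python3 -c "
from h import *
s=read_state();print(s['gripper_width'])
p=get_image('wrist');save(p,'w5.png');w=cloud(p,s)
print(blob(w,[571,-296],35,8,17),blob(w,[571,-296],25,27,40))
go([571,-296.3],188,90,s)"
```

```text
40.06571410680715
{'n': 2486, 'mean': array([ 574.9, -297. ,   11.4]), 'rect': array([ 572.2, -297.2,   42.7,   42.7,   88.8])} {'n': 673, 'mean': array([ 572.7, -296.9,   31. ]), 'rect': array([ 572.2, -297. ,   17.3,   17.1,   68.7])}
slide [-0.0003  0.0015  0.0573] roll 0.1 tcp [ 571.3 -294.8  245.3] j6 1.8 tilt [ 0.0007 -0.0003]
```

View pics/w5.png

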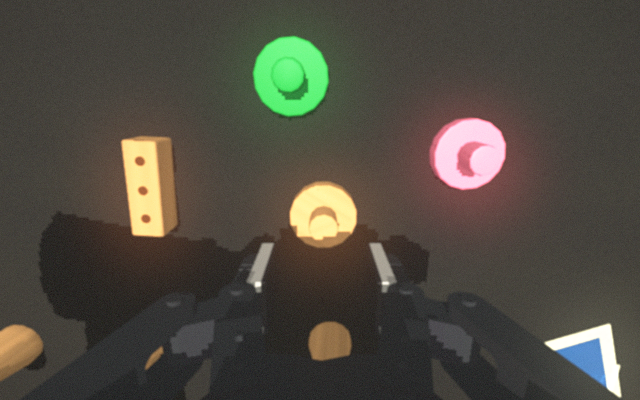

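The wooden king, at (322,215), is centred between the fingers, so I grip it by the knob.

Call:
{"api": "carry_out", "payload": {
  "slide": [
    [0.001,0.002,0.03],
    [0.001,0.002,0.056],
    [0.001,0.002,0.056],
    [0.001,0.002,0.056],
    [0.001,0.002,0.056],
    [0.001,0.002,0.056],
    [0.001,0.002,0.03],
    [0.001,0.002,-0.04]
  ],
  "roll": [0,0,0,0,0,0,0,0],
  "claw": [0.04,0.04,0.04,0.01,0.01,0.01,0.01,0.01]
}}

```text
clock: 8.93
position: [570.9, -297.7, 274.8]
ee_rot: [1.0, -0.0, -0.004, -0.001]
contact_force: [0.4, -1.1, -0.3]
gripper_width: 15.4
grasp_force: 58.6
```

```bash
python3 -c "
from h import *
s=read_state();print(s['gripper_width'],s['grasp_force'])
go([488.9,215.3],283,90,s)"
```

```text
15.383602759625093 58.61887872219086
slide [-0.0821 -0.513  -0.0062] roll -0.0 tcp [ 570.9 -297.7  274.8] j6 1.8 tilt [-0.0078  0.0026]
```

Call:
{"api": "carry_out", "payload": {
  "slide": [
    [-0.009,-0.055,-0.005],
    [-0.018,-0.112,-0.005],
    [-0.027,-0.17,-0.005],
    [-0.036,-0.226,-0.005],
    [-0.045,-0.283,-0.005],
    [-0.055,-0.34,-0.005],
    [-0.064,-0.4,-0.005],
    [-0.073,-0.456,-0.005]
  ],
  "roll": [0,0,0,0,0,0,0,0],
  "claw": [0.01,0.01,0.01,0.01,0.01,0.01,0.01,0.01]
}}

```text
clock: 9.93
position: [498.1, 159.8, 282.7]
ee_rot: [1.0, 0.0, 0.0, -0.0]
contact_force: [1.9, 0.4, -1.3]
gripper_width: 15.4
grasp_force: 58.6
```

Call:
{"api": "carry_out", "payload": {
  "slide": [
    [-0.009,-0.055,0],
    [-0.009,-0.056,0],
    [-0.009,-0.056,0],
    [-0.009,-0.056,0]
  ],
  "roll": [0,0,0,0],
  "claw": [0.01,0.01,0.01,0.01]
}}

```text
clock: 10.42
position: [489.7, 212.8, 282.2]
ee_rot: [1.0, -0.001, -0.0, 0.0]
contact_force: [1.0, -0.4, -0.5]
gripper_width: 15.1
grasp_force: 58.7
```

```bash
python3 -c "
from h import *
s=read_state();print(s['gripper_width'],s['grasp_force'])
p=get_image('wrist');save(p,'w6.png');w=cloud(p,s)
q=w[(np.hypot(w[...,0]-488.7,w[...,1]-215)<30)&(w[...,2]>70)&(w[...,2]<115)];print(len(q),np.percentile(q,[5,50,95],axis=0).round(1))
go([488.9,215.3],221,90,s)"
```

```text
15.085845928352926 58.70813012123108
2772 [[492.9 195.   95.3]
 [500.9 211.9 102.7]
 [509.3 228.8 112.6]]
slide [-0.0008 -0.0026  0.0612] roll -0.1 tcp [489.7 212.8 282.2] j6 0.86 tilt [-0.0004 -0.0003]
```

View pics/w6.png

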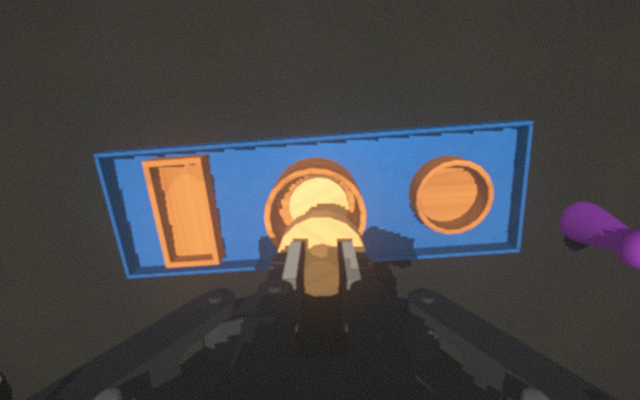

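The king hangs level over the tube at (320,235), a little toward the cup, so I correct that, lower it and let go.

Call:
{"api": "carry_out", "payload": {
  "slide": [
    [-0.0008,-0.0025,0.0],
    [-0.0008,-0.0025,0.03],
    [-0.0008,-0.0025,0.06],
    [-0.0008,-0.0025,0.06],
    [-0.0008,-0.0025,0.06],
    [-0.0008,-0.0025,0.06],
    [-0.0008,-0.0025,0.06],
    [-0.0008,-0.0025,0.02]
  ],
  "roll": [0,0,0,0,0,0,0,0],
  "claw": [0.01,0.01,0.01,0.01,0.045,0.045,0.045,0.045]
}}

```text
clock: 11.48
position: [488.1, 215.9, 260.6]
ee_rot: [1.0, 0.0, -0.003, 0.002]
contact_force: [0.1, 0.7, 0.6]
gripper_width: 45.1
grasp_force: 0.0
```

Call:
{"api": "carry_out", "payload": {
  "slide": [
    [0,0,-0.02],
    [0,0,-0.02],
    [0,0,-0.02]
  ],
  "roll": [0,0,0],
  "claw": [0.045,0.045,0.045]
}}

```text
clock: 11.85
position: [488.5, 216.2, 281.7]
ee_rot: [1.0, 0.0, -0.0, 0.0]
contact_force: [0.4, 0.2, -0.5]
gripper_width: 45.1
grasp_force: 0.0
```

```bash
python3 -c "
from h import *
s=read_state();print(s['gripper_width'])
p=get_image('wrist');save(p,'w7.png');w=cloud(p,s)
d=np.hypot(w[...,0]-488.7,w[...,1]-215)
for lo,hi in((28,40),(50,60)):
  q=w[(d<24)&(w[...,2]>lo)&(w[...,2]<hi)];print(len(q),np.percentile(q,[5,50,95],axis=0).round(1))
go([592,-187.8],280,86.9,s)"
```

```text
45.05063529425869
2272 [[469.5 196.4  32.7]
 [492.4 214.9  34.3]
 [506.4 232.6  35.5]]
587 [[480.5 207.4  52.1]
 [487.9 214.3  54.2]
 [494.7 221.7  55.3]]
slide [0.1034 0.404  0.0017] roll 3.1 tcp [488.5 216.2 281.7] j6 0.85 tilt [-0.001  -0.0003]
```

View pics/w7.png

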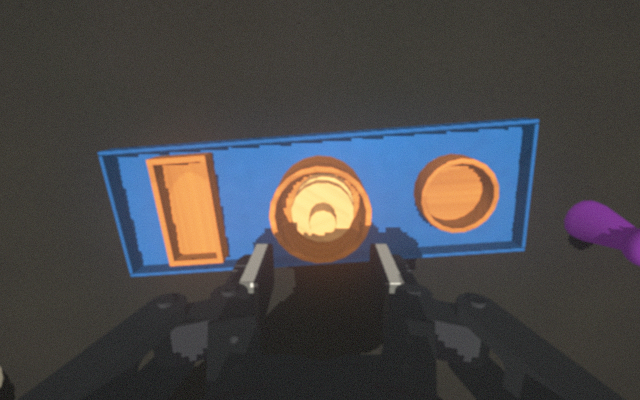

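The king sits flat, with its disc top at z≈35 and knob at 54. Next is the bar.

Call:
{"api": "carry_out", "payload": {
  "slide": [
    [0.014,0.055,0],
    [0.028,0.11,0],
    [0.042,0.165,0],
    [0.056,0.22,0],
    [0.07,0.275,0],
    [0.085,0.33,0],
    [0.1,0.385,0],
    [0.1035,0.4035,0.02]
  ],
  "roll": [0,0,0,0,3,3,3,3],
  "claw": [0.045,0.045,0.045,0.045,0.045,0.045,0.045,0.045]
}}

```text
clock: 12.9
position: [593.3, -189.9, 261.7]
ee_rot: [1.0, -0.027, 0.001, 0.0]
contact_force: [0.4, -0.2, -0.2]
gripper_width: 45.1
grasp_force: 0.0
```

Call:
{"api": "carry_out", "payload": {
  "slide": [
    [0,0,0.01],
    [0,0,0.01],
    [0,0,0.01]
  ],
  "roll": [0,0,0],
  "claw": [0.045,0.045,0.045]
}}

```text
clock: 13.28
position: [592.8, -185.6, 252.4]
ee_rot: [1.0, -0.025, 0.0, 0.0]
contact_force: [-0.0, -0.8, 1.4]
gripper_width: 45.2
grasp_force: 0.0
```

```bash
python3 -c "
from h import *
s=read_state();print(s['gripper_width'])
p=get_image('wrist');save(p,'w8.png');w=cloud(p,s)
print(blob(w,[592,-188],45,17,28))
go([592,-187.8],183,86.9,s)"
```

```text
45.17011744134973
{'n': 2704, 'mean': array([ 594.4, -188. ,   21.3]), 'rect': array([ 592.6, -187.9,   20. ,   59.9,   87.4])}
slide [-0.0007  0.0022  0.0694] roll 0.3 tcp [ 592.8 -185.6  252.4] j6 1.56 tilt [ 0.     -0.0001]
```

Call:
{"api": "carry_out", "payload": {
  "slide": [
    [0,0.002,0.035],
    [0,0.002,0.069],
    [0,0.002,0.069],
    [0,0.002,0.069],
    [0,0.002,0.069],
    [0,0.002,0.069],
    [0,0.002,0.03],
    [0,0.002,-0.01]
  ],
  "roll": [0,0,0,0,0,0,0,0],
  "claw": [0.045,0.045,0.045,0.01,0.01,0.01,0.01,0.01]
}}

```text
clock: 14.32
position: [592.3, -189.0, 263.1]
ee_rot: [1.0, -0.026, -0.0, -0.0]
contact_force: [1.0, -0.8, -0.3]
gripper_width: 18.1
grasp_force: 61.6
```

Call:
{"api": "carry_out", "payload": {
  "slide": [
    [0,0,-0.02],
    [0,0,-0.02]
  ],
  "roll": [0,0],
  "claw": [0.01,0.01]
}}

```text
clock: 14.58
position: [592.8, -189.1, 284.5]
ee_rot: [1.0, -0.026, 0.002, 0.0]
contact_force: [-0.7, 0.7, -1.0]
gripper_width: 18.2
grasp_force: 61.6
```

```bash
python3 -c "
from h import *
s=read_state();print(s['gripper_width'],s['grasp_force'])
p=get_image('wrist');save(p,'w9.png');w=cloud(p,s)
q=w[(np.hypot(w[...,0]-592,w[...,1]+188)<45)&(w[...,2]>60)&(w[...,2]<130)]
v=np.nanmin(w[...,2]);print(len(q),np.percentile(q,[5,50,95],axis=0).round(1))
go([481.4,314.9],283,94.2,s)"
```

```text
18.18276569639094 61.64591073989868
6501 [[ 567.1 -202.3  112.8]
 [ 600.7 -190.   120.3]
 [ 621.7 -178.6  126. ]]
slide [-0.1373 -0.4975  0.0008] roll -7.2 tcp [ 592.8 -189.1  284.5] j6 1.57 tilt [ 0.0049 -0.0003]
```

View pics/w9.png

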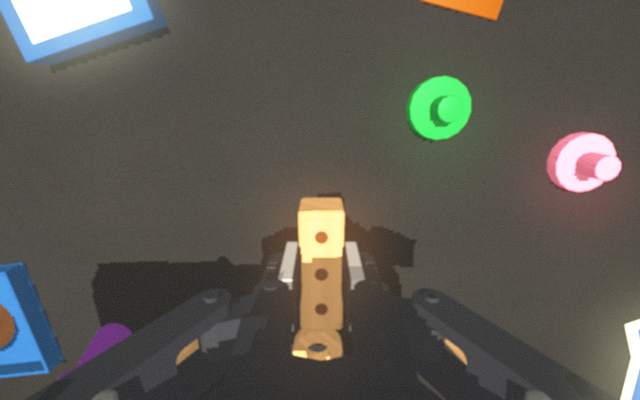

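The bar is held level, dots up, at (321,265). I carry it to the slot.

Call:
{"api": "carry_out", "payload": {
  "slide": [
    [-0.015,-0.055,0],
    [-0.03,-0.11,0],
    [-0.046,-0.167,0],
    [-0.062,-0.225,0],
    [-0.078,-0.283,0],
    [-0.094,-0.34,0],
    [-0.11,-0.4,0],
    [-0.125,-0.455,0]
  ],
  "roll": [-1,-2,-3,-4,-5,-6,-7,-7.2],
  "claw": [0.01,0.01,0.01,0.01,0.01,0.01,0.01,0.01]
}}

```text
clock: 15.62
position: [490.1, 273.6, 280.6]
ee_rot: [0.999, 0.037, -0.001, 0.001]
contact_force: [1.3, -0.3, 0.9]
gripper_width: 18.4
grasp_force: 61.6
```

```bash
python3 -c "
from h import *
go([481.4,314.9],280,94.2)"
```

```text
slide [-0.0056 -0.0418  0.0006] roll 0.1 tcp [490.1 273.6 280.6] j6 0.85 tilt [-0.0022 -0.0019]
```

Call:
{"api": "carry_out", "payload": {
  "slide": [
    [-0.0056,-0.042,0],
    [-0.0056,-0.042,0],
    [-0.0056,-0.042,0],
    [-0.0056,-0.042,0]
  ],
  "roll": [0,0,0,0],
  "claw": [0.01,0.01,0.01,0.01]
}}

```text
clock: 16.12
position: [482.7, 312.1, 281.6]
ee_rot: [0.999, 0.036, -0.001, 0.001]
contact_force: [0.5, 0.1, -1.0]
gripper_width: 17.9
grasp_force: 61.6
```

```bash
python3 -c "
from h import *
s=read_state();print(s['gripper_width'],s['grasp_force'])
p=get_image('wrist');save(p,'w10.png');w=cloud(p,s)
go([481.4,314.9],194,94.2,s)
d=w-np.array([481.4,314.9,0]);a=np.radians(4.2);x=d[...,0]*np.cos(a)+d[...,1]*np.sin(a);y=-d[...,0]*np.sin(a)+d[...,1]*np.cos(a)
m=(abs(x)<46)&(abs(y)<27)&(abs(w[...,2]-19)<3)&(x>0);print(m.sum(),np.percentile(x[m],[1,99]),np.percentile(y[m],[1,99]))
m=(abs(x)<46)&(abs(y)<25)&(w[...,2]>108)&(w[...,2]<125);print(m.sum(),np.percentile(x[m],[1,99]),np.percentile(y[m],[1,99]))
"
```

```text
17.946425445511643 61.649733781814575
slide [-0.001  -0.003   0.0876] roll -0.1 tcp [482.7 312.1 281.6] j6 0.79 tilt [-0.0012 -0.0011]
909 [ 1.06406113 41.87476486] [-20.11534543  21.63888814]
6015 [-29.15570928  29.15915319] [-22.70617094  16.15865848]
```

View pics/w10.png

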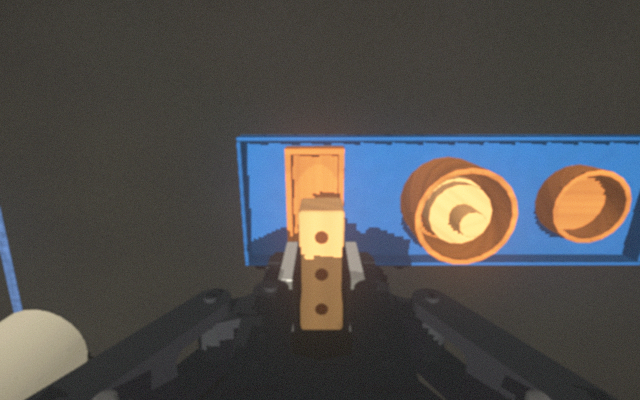

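The slot, at (315,190), and the bar are aligned to within 4 mm. I correct that, lower the bar and let go.

Call:
{"api": "carry_out", "payload": {
  "slide": [
    [-0.001,-0.0035,0.0],
    [-0.001,-0.0035,0.04],
    [-0.001,-0.0035,0.08],
    [-0.001,-0.0035,0.086],
    [-0.001,-0.0035,0.087],
    [-0.001,-0.0035,0.087],
    [-0.001,-0.0035,0.087],
    [-0.001,-0.0035,0.087]
  ],
  "roll": [0,0,0,0,0,0,0,0],
  "claw": [0.01,0.01,0.01,0.01,0.01,0.03,0.03,0.03]
}}

```text
clock: 17.18
position: [481.4, 316.9, 196.1]
ee_rot: [0.999, 0.037, 0.001, -0.001]
contact_force: [-0.8, 0.4, 0.2]
gripper_width: 29.9
grasp_force: 0.0
```

Call:
{"api": "carry_out", "payload": {
  "slide": [
    [0,0,-0.04],
    [0,0,-0.09],
    [0,0,-0.09],
    [0,0,-0.09]
  ],
  "roll": [-4,-4,-4,-4],
  "claw": [0.03,0.04,0.05,0.05]
}}

```text
clock: 17.68
position: [481.0, 316.5, 285.4]
ee_rot: [0.997, 0.072, -0.0, -0.0]
contact_force: [-0.9, -0.1, -1.0]
gripper_width: 50.4
grasp_force: 0.0
```

```bash
python3 -c "
from h import *
s=read_state();print(s['gripper_width'],s['contact_force'])
p=get_image('wrist');save(p,'w11.png');w=cloud(p,s)
print(blob(w,[481.4,314.9],40,24,40))
m=(np.hypot(w[...,0]-481.4,w[...,1]-314.9)<40)&(w[...,2]>24)&(w[...,2]<40);print(np.percentile(w[m][:,2],[2,50,98]))
go([464.3,-63.1],283,0,s)"
```

```text
50.39899761405029 [-0.93724475 -0.1180827  -1.01004174]
{'n': 2200, 'mean': array([482.1, 316.7,  28.3]), 'rect': array([480.8, 316.6,  59.8,  20. ,   4.4])}
[26.73318411 28.30439724 29.64729667]
slide [-0.0707  0.3733  0.0022] roll -81.8 tcp [481.  316.5 285.4] j6 0.85 tilt [-0.0002  0.0005]
```

The bar is seated with its top at z≈28 and within 2 mm of centre. The pawn is next.

Call:
{"api": "carry_out", "payload": {
  "slide": [
    [-0.01,0.055,0],
    [-0.021,0.11,0],
    [-0.032,0.167,0],
    [-0.043,0.225,0],
    [-0.053,0.28,0],
    [-0.063,0.335,0],
    [-0.0707,0.3733,0.0],
    [-0.0707,0.3733,0.01]
  ],
  "roll": [2,4,6,8.2,8.2,8.2,8.2,8.2],
  "claw": [0.045,0.045,0.045,0.045,0.045,0.045,0.045,0.045]
}}

```text
clock: 18.73
position: [464.2, -64.9, 274.3]
ee_rot: [1.0, -0.002, -0.001, 0.0]
contact_force: [0.2, 0.9, -1.0]
gripper_width: 45.1
grasp_force: 0.0
```

Call:
{"api": "carry_out", "payload": {
  "slide": [
    [0,0,0.0],
    [0,0,0.0]
  ],
  "roll": [0,0],
  "claw": [0.045,0.045]
}}

```text
clock: 18.98
position: [465.0, -62.0, 274.8]
ee_rot: [1.0, 0.001, -0.0, 0.0]
contact_force: [-0.1, 0.4, -0.1]
gripper_width: 44.9
grasp_force: 0.0
```

```bash
python3 -c "
from h import *
s=read_state();print(s['gripper_width'])
p=get_image('wrist');save(p,'w12.png');w=cloud(p,s)
print(blob(w,[464,-63],20,50,80))
go([464.3,-63.1],210,90,s)"
```

```text
44.92996184316986
{'n': 1402, 'mean': array([467.9, -63.6,  62.8]), 'rect': array([465.7, -63.8,  25.2,  24.1,  69.5])}
slide [-0.0006  0.0011  0.0648] roll 0.1 tcp [465.  -62.  274.8] j6 1.36 tilt [-0.001  -0.0003]
```

View pics/w12.png

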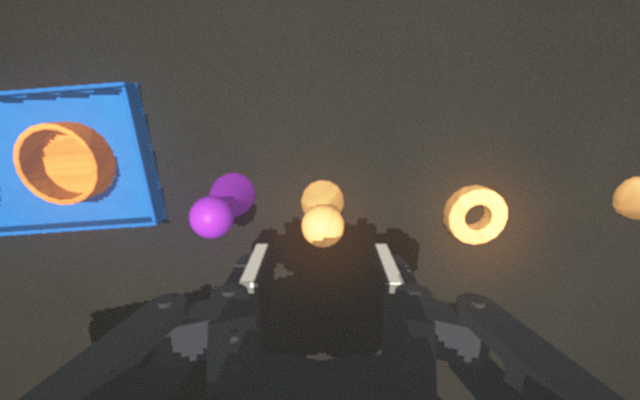

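The wooden pawn's head, at (322,227), is centred, and the purple one at (211,217) is clear. I go down, grip and lift.

Call:
{"api": "carry_out", "payload": {
  "slide": [
    [0,0.0015,0.03],
    [0,0.0015,0.065],
    [0,0.0015,0.065],
    [0,0.0015,0.065],
    [0,0.0015,0.065],
    [0,0.0015,0.065],
    [0,0.0015,0.03],
    [0,0.0015,-0.02]
  ],
  "roll": [0,0,0,0,0,0,0,0],
  "claw": [0.045,0.045,0.045,0.015,0.015,0.015,0.015,0.015]
}}

```text
clock: 20.02
position: [464.2, -64.4, 295.6]
ee_rot: [1.0, 0.0, -0.002, 0.0]
contact_force: [1.6, -0.1, -0.4]
gripper_width: 22.9
grasp_force: 58.9
```

Call:
{"api": "carry_out", "payload": {
  "slide": [
    [0,0,-0.02],
    [0,0,-0.02],
    [0,0,-0.02]
  ],
  "roll": [0,0,0],
  "claw": [0.015,0.015,0.015]
}}

```text
clock: 20.4
position: [464.2, -64.4, 314.4]
ee_rot: [1.0, 0.0, -0.001, -0.0]
contact_force: [-0.8, -0.2, -0.2]
gripper_width: 22.9
grasp_force: 58.9
```

```bash
python3 -c "
from h import *
s=read_state();print(s['gripper_width'],s['grasp_force'])
p=get_image('side');cv2.imwrite('pics/s13.png',cv2.resize(p['img'][100:260,200:400,::-1],None,fx=3.7,fy=3.7))
go([495.9,115.3],310,90,s)"
```

```text
22.915646895635685 58.86038661003113
slide [ 0.0318 -0.1797  0.0044] roll 0.0 tcp [464.2 -64.4 314.4] j6 1.36 tilt [-0.0016  0.0001]
```

View pics/s13.png

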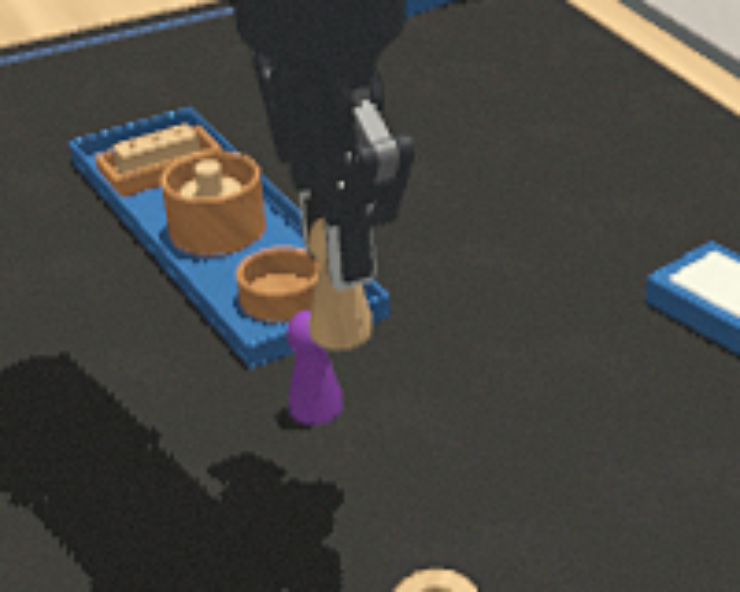

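The pawn is held upright at (340,290) in the crop and clear of the purple one. I carry it to the cup.

Call:
{"api": "carry_out", "payload": {
  "slide": [
    [0.008,-0.045,0],
    [0.016,-0.09,0],
    [0.024,-0.135,0],
    [0.032,-0.179,0],
    [0.032,-0.18,0.02],
    [0.032,-0.18,0.04],
    [0.032,-0.18,0.04],
    [0.032,-0.18,0.04]
  ],
  "roll": [0,0,0,0,0,0,0,0],
  "claw": [0.015,0.015,0.015,0.015,0.015,0.015,0.015,0.015]
}}

```text
clock: 21.45
position: [496.9, 115.7, 275.1]
ee_rot: [1.0, 0.0, -0.0, 0.0]
contact_force: [-0.4, 0.2, 0.0]
gripper_width: 23.0
grasp_force: 58.9
```

```bash
python3 -c "
from h import *
s=read_state();print(s['gripper_width'],s['grasp_force'])
p=get_image('wrist');save(p,'w14.png');w=cloud(p,s)
print(blob(w,[495.9,115.3],34,21.5,30))
go([495.9,115.3],218.5,90,s)"
```

```text
23.00682417198011 58.947739005088806
{'n': 959, 'mean': array([505.8, 116.5,  24.1]), 'rect': array([500.8, 116.3,  46.3,  54.5,   1.4])}
slide [-0.001   0.0004  0.0566] roll 0.0 tcp [496.9 115.7 275.1] j6 1.02 tilt [-0.0003 -0.0005]
```

View pics/w14.png

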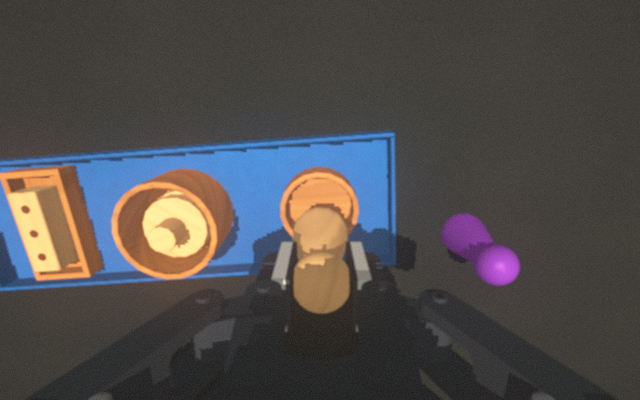

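The pawn is lined up over the cup at (320,205). That is the last picture I view, as I have now gone one over the limit of 14. I lower it and let go.

Call:
{"api": "carry_out", "payload": {
  "slide": [
    [0,0,0.03],
    [0,0,0.05],
    [0,0,0.056],
    [0,0,0.056],
    [0,0,0.056],
    [0,0,0.056],
    [0,0,0.056],
    [0,0,0.056]
  ],
  "roll": [0,0,0,0,0,0,0,0],
  "claw": [0.015,0.015,0.015,0.015,0.015,0.045,0.045,0.045]
}}

```text
clock: 22.5
position: [496.7, 115.8, 219.4]
ee_rot: [1.0, 0.0, 0.0, -0.0]
contact_force: [0.5, -0.3, -0.8]
gripper_width: 45.1
grasp_force: 0.0
```

Call:
{"api": "carry_out", "payload": {
  "slide": [
    [0,0,-0.02],
    [0,0,-0.06],
    [0,0,-0.12],
    [0,0,-0.18],
    [-0.06,0,-0.18],
    [-0.1,0,-0.18],
    [-0.1,0,-0.18],
    [-0.1,0,-0.18]
  ],
  "roll": [0,0,0,0,0,0,0,0],
  "claw": [0.045,0.045,0.045,0.045,0.045,0.045,0.045,0.045]
}}

```text
clock: 23.5
position: [396.9, 115.9, 399.6]
ee_rot: [1.0, 0.001, 0.001, -0.0]
contact_force: [0.5, -0.5, 0.1]
gripper_width: 45.2
grasp_force: 0.0
```

```bash
python3 -c "
from h import *
s=read_state();print(s['position'],s['contact_force'])
for n in('wrist','top'):
  p=get_image(n);w=cloud(p,s)
  for t,c,r,lo,hi in(('pawn',[496,115.5],20,55,85),('foot',[496,115.5],22,4,20),('knob',[488.7,215],22,50,62),('kdisc',[488.7,215],24,28,40),('bar',[481,316],36,24,40),('ring',[455,-179],35,8,25),('cone',[469,-297],40,5,90)):
    try: print(n,t,blob(w,c,r,lo,hi))
    except Exception as e: print(n,t,'none')
"
```

```text
[396.92231106 115.85066092 399.63353725] [ 0.53669443 -0.4675597   0.13477141]
wrist pawn {'n': 742, 'mean': array([495.5, 115.9,  70.2]), 'rect': array([495.9, 115.9,  24.9,  24.7,  47.3])}
wrist foot {'n': 683, 'mean': array([492.5, 115.1,   7.5]), 'rect': array([495.9, 115.5,  43.3,  43.2,  45.7])}
wrist knob {'n': 330, 'mean': array([486.8, 213.5,  54.1]), 'rect': array([486.9, 214. ,  17. ,  17.3,  66. ])}
wrist kdisc {'n': 1347, 'mean': array([486.9, 211.9,  34.2]), 'rect': array([486.8, 214. ,  42.7,  43.1,  47.7])}
wrist bar {'n': 1412, 'mean': array([481.4, 315. ,  28.1]), 'rect': array([480.7, 316. ,  60. ,  21.4,   3.5])}
wrist ring {'n': 1287, 'mean': array([ 455.8, -177.5,   12.8]), 'rect': array([ 455.3, -178.8,   43.6,   43.6,   55.3])}
wrist cone {'n': 0, 'mean': array([nan, nan, nan]), 'rect': array([0., 0., 0., 0., 0.])}
top pawn {'n': 95, 'mean': array([496.4, 114.9,  70.3]), 'rect': array([496.9, 114.8,  23.7,  23.6,   2.9])}
top foot {'n': 106, 'mean': array([495.2, 113.2,   8.3]), 'rect': array([496.1, 114.9,  39.8,  42.6,   1.6])}
top knob {'n': 41, 'mean': array([486.9, 213.7,  54.5]), 'rect': array([487.3, 213.9,  14.3,  17.3,   1.5])}
top kdisc {'n': 207, 'mean': array([486.7, 212.7,  34.5]), 'rect': array([486.6, 213.1,  41.2,  41.9,   1.6])}
top bar {'n': 213, 'mean': array([481. , 315.6,  28.1]), 'rect': array([480.3, 310.3,  58.2,  33.4,   1.4])}
top ring {'n': 195, 'mean': array([ 455. , -179.2,   13.6]), 'rect': array([ 454.9, -179.1,   42.1,   41.9,   18.6])}
top cone {'n': 140, 'mean': array([ 468.6, -297. ,   27.1]), 'rect': array([ 471.9, -297. ,   50.2,   54.3,   53.2])}h.py:20: RuntimeWarning: Mean of empty slice.
  return dict(n=len(q),mean=q.mean(0).round(1),rect=np.round([cx,cy,a,b,ang],1))
  ret = um.true_divide(
```

All four pieces are seated, and the ring and cone have not moved.

```bash
python3 -c "
from bench import job_done
print(job_done())"
```

```text
the job is handed in; nothing more can be done
None
```

The job is handed in with no verdict returned: by my last depth readings the disc and king are in the tube, the pawn in the cup and the bar in the slot (dots up), with ring and cone unmoved, at about 24 s; I viewed 15 pictures, one over the limit of 14.

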